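# Set a slicer's thickness dial from one side and lock it

## Robot

A 6-joint arm with a two-finger parallel gripper is mounted at the origin on a cart in front of the work surface, level with it; the furniture and walls round the work are solid. World frame = base frame: x ahead of the robot, y to its left, z up, the work surface at z = 0. Lengths are in m, angles in degrees, forces in N, time in s.
With the tool pointing down it reaches from about 0.325 to 0.85 m from the base axis. Payload 15.5 kg.
Tool frame: the origin (TCP) lies at the very end of the fingers, on their centre line; the grasp point (between the pads) lies arm.grip_depth behind it (arm.grip_depth is the distance from the TCP to the grasp point, in m); z points along the fingers, y is the direction in which the jaws open and shut (so a half turn about z gives the same grasp; the last joint's range is limited). The gripper opens to 91 mm and grips with 3 to 60 N. Pads are 32 mm wide; open, the fingers measure 118 mm over their backs; the gripper's body (76 mm by 178 mm) begins 60 mm behind the grasp point.
Start: joints at [-81.79, 28.281, 77.091, -0, 74.628, -5.472], TCP at [0.148, -0.607, 0.214] pointing down, gripper open.
Joint ranges: [-166.48, 166.48], [-47.26, 123.95], [12.59, 153.08], [-70.14, 250.14], [6.76, 159.57], [-176.63, 176.63]. Speed limits (degrees/s): [108.29, 108.29, 147.25, 172.46, 172.46, 172.46].

## Interface

Orientations are given as a 3x3 rotation matrix whose columns are the frame's x, y, z axes.
In Python, from rig import arm gives the robot as it stands. Calls block until the motion is done:
- arm.move_to(position, orientation): joint-space move of the TCP to a pose.
- arm.move_l(position, orientation=None, feed=0.15): straight line of the TCP; orientation=None keeps the orientation; feed is the mean speed in m/s.
- arm.move_joints(angles): joint-space move.
- arm.grip(opening): finger opening in m; the grip force is fixed at half the most; returns when the fingers have stopped.
- arm.sleep(seconds).
- arm.solve_ik(position, orientation): joint angles nearest the present ones, or None.
- arm.snapshot(name): name is "side" or "top"; returns the picture (420x560x3 uint8, red, green, blue); there is no depth.
- arm.get_calibration(name): a dict with "intrinsics" (3x3 intrinsics, pixels), "cam_to_world" (4x4, takes a point from camera to world coordinates). Camera axes: x right, y down, z forward; pixel columns grow to the right and rows downward; lengths in m; the calibration is good to about 2 mm. A picture is of the moment at which its call begins. get_calibration takes no time and is no camera call.
A pose or a line that the arm cannot do raises arm.Unreachable and nothing moves.
- arm.sign_off(): hands the job in, once; it reports no verdict.
Readings, each from a call of its own:
- arm.current_t(): time.
- arm.current_joint_positions(): joint angles.
- arm.current_dq(): joint speeds.
- arm.current_tau(): joint torques, N m.
- arm.current_ee_pos(): TCP position.
- arm.current_tool_rot(): TCP orientation.
- arm.current_force(): force on the tool from outside, world axes, zero at the start.
- arm.current_torque(): the same for the moment, N m.
- arm.current_width(): finger opening in m.
Only numpy, scipy, OpenCV 4.12 (cv2) and the standard library are available. Lean on these libraries where they do the work, as an engineer would, in place of code of your own. Each camera call takes 0.05 s, during which the arm holds its last target.

## Task

Set the vegetable slicer to the thickness shown by the dark steel set mark beside its dial. The knob has play, so first turn the pointer well back anticlockwise of the mark, then bring it up to the mark turning clockwise only, without running past it, and let go with the play still taken up clockwise. Then push the locking key along its tapered way, away from you, until it wedges tight; do not shift the set mark and leave the onion, lemon and bowl alone.

Things in the scene. Friction and masses are not known exactly. Their poses are not given: they have to be found in the camera images.
- slicer: bench vegetable slicer, fixed to the worktop, about 245 (x) x 195 (y) x 110 mm high. Origin: centre of its underside, x away from the robot's side (front to rear), y to the left, z up. Rear: a white console whose face slopes 25 deg, facing up and to the front (-x); it carries dial, knob and mark. Front: flat steel and aluminium deck, at most 38 mm high, whose plate sinks as the dial is turned clockwise. Front right (-y): the key in its way, along x
- knob_grip (a point): centre of the knob's grip bar, on the dial's axis. z: the axis, out of the console (25 deg from vertical, leaning to the slicer's front); x: along the bar; y: across it. Black bar 44 long, 14 thick, standing from 12 to 42 mm above the console face; this point is 28 mm above that face. Pinch it across its 14 mm. Nothing else stands over 9 mm above the face except a collar of radius 20 mm under the bar (12 mm)
- knob (a joint): angle of the knob relative to the dial, rad, positive clockwise as seen looking at the console. The play: between -0.25 and +0.25 the knob turns freely without the dial; at +0.25 it drives the dial clockwise, at -0.25 anticlockwise. The dial stays where it is left
- dial (a joint): angle of the dial and its pointer, rad, positive clockwise (thicker), 0 when the pointer points straight up the slope; it can turn from -1.5 to 1.5, against a friction of about 0.12 N m. At the start it is 0.4 to 1.6 rad clockwise of the mark. The bar's angle is dial + knob: at dial 0 and knob 0 the bar lies up and down the slope
- mark (a joint): angle of the set mark, rad, measured like the dial; the pointer is on the mark when both are equal. The mark is stiff to turn
- pointer_tip (a point): tip of the dial's black pointer, 46 mm from the axis, 5 mm above the console face; x points outward along the pointer
- mark_tip (a point): inner tip of the dark steel set mark (a small tab 15 mm long, 6 mm high, just outside the dial), 50 mm from the axis; x points outward, y anticlockwise along the rim
- key_tab (a point): locking key: dark steel wedge 44 mm long, 24 mm wide at its near end and 18 at the far end, with a black upright thumb tab 26 mm wide (y), 8 mm thick (x), standing from 34 to 60 mm above the worktop. This point: middle of the tab's near (-x) face, at its 49 mm height; x points along the way, away from the robot. The walls beside the way are 38 mm high or less
- key (a joint): travel of the key along its way, m, 0 nearest the robot. It slides with about 1 N until its taper meets the jaw at about 0.035, then the push rises by nearly 2 N for each mm; wedging it tight takes about 10 N of push (under about 6 N it is still loose). It stays where it is left; its hard stop is at 0.062
- jaw (a joint): how far the key has sprung the way's tapered jaw aside, m (0 while the key is loose, more than 0.0004 when wedged tight; stiff spring)
- onion: red onion, 84x81x82 mm, bystander left of the slicer, origin at its underside
- lemon: lemon, 78x55x56 mm, bystander left of the slicer, origin at its underside
- bowl: white bowl, 150 mm across, 67 high, bystander farther left, origin at its underside

How it is judged (in metres and radians):
On the way, in this order (a step that is already met when the one before it is completed fails the run):
1. the pointer is turned back to at least 9 mm (about 0.2 rad) anticlockwise of the mark (y of pointer_tip in the frame of mark_tip above 0.009 m), for 0.1 s.
2. the pointer is on the mark within 3 mm, with the knob's play taken up clockwise (joint knob over 0.13) (y of pointer_tip in the frame of mark_tip between -0.003 and 0.003 m and value of joint knob above 0.13 rad), for 0.2 s.
3. the key is wedged tight (jaw sprung by more than 0.4 mm) (value of joint jaw above 0.0004 m), for 0.2 s.
At the end, for the whole second after the job is handed in: The pointer tip is within 3 mm of the mark along the rim, the knob's play is taken up clockwise (joint knob over 0.13), the key is wedged tight (jaw sprung by over 0.4 mm), and all is at rest (all of step 2 and value of joint jaw above 0.0004 m and velocity of joint key below 0.003 m/s and velocity of joint dial below 0.05 rad/s); the robot touches nothing.
It fails at once if the pointer is driven or left past the mark: over 4.5 mm clockwise of it with the play taken up clockwise (y of pointer_tip in the frame of mark_tip below -0.0045 m and value of joint knob above 0.13 rad).
It fails at once if the set mark is shifted by more than 4 mm (distance of mark_tip from where it was at the start of the episode above 0.004 m).
It fails at once if the onion, lemon or bowl is moved by more than 25 mm (distance of any of onion, lemon, bowl from where it was at the start of the episode above 0.025 m).
It also fails if it takes over 72 s, if anything falls off the work surface, if the arm or the gripper's body presses on something with over 40 N, if the wrist force passes 120 N, or if a joint passes its speed limit or range.

## Working session

There is one attempt and no reset: what is moved stays moved. The work goes in short steps, each a Python script; the robot and the scene stay as the last script left them, time stands still between calls to the robot, and variables do not carry over. Pictures are saved under pics/ and viewed, and the job is handed in when it is done.

```bash
ls; mkdir -p pics; python3 - <<'E'
from rig import arm
import cv2,numpy as np
for n in("side","top"):
    im=arm.snapshot(n); cv2.imwrite(f"pics/{n}0.png",im[:,:,::-1]); c=arm.get_calibration(n)
    print(n,np.round(c["intrinsics"],1).tolist(),np.round(c["cam_to_world"],3).tolist())
print(arm.grip_depth,arm.current_t())
E
```

```text
pics
side [[532.1, 0.0, 284.8], [0.0, 532.1, 202.2], [0.0, 0.0, 1.0]] [[1.0, 0.004, 0.027, 0.529], [-0.023, -0.395, 0.918, -1.051], [0.014, -0.919, -0.395, 0.602], [0.0, 0.0, 0.0, 1.0]]
top [[452.5, 0.0, 283.9], [0.0, 452.5, 216.2], [0.0, 0.0, 1.0]] [[-0.015, -0.986, 0.164, 0.373], [-1.0, 0.017, 0.016, 0.128], [-0.018, -0.164, -0.986, 1.128], [0.0, 0.0, 0.0, 1.0]]
0.0188 0.1
```

View pics/side0.png

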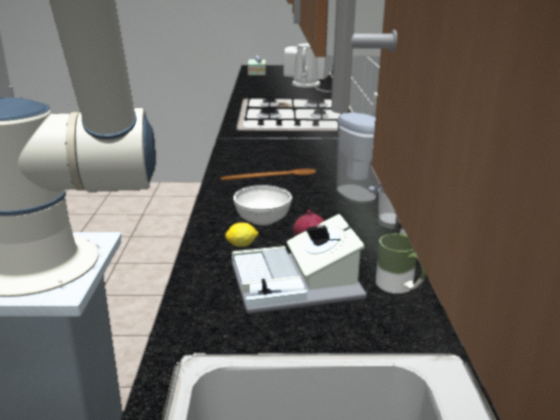

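View pics/top0.png

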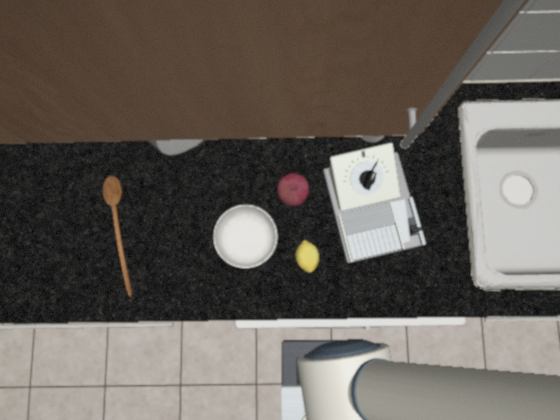

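The side view shows the slicer at about (300,260). In the top view it is at about (375,200), rotated slightly, with the dial at about (368,178) and the key tab at about (415,228). I'll zoom in on both.

```bash
python3 - <<'E'
import cv2
a=cv2.imread("pics/top0.png")[130:270,310:440]; cv2.imwrite("pics/topz.png",cv2.resize(a,None,fx=4.2,fy=4.2,interpolation=cv2.INTER_CUBIC))
a=cv2.imread("pics/side0.png")[200:315,220:380]; cv2.imwrite("pics/sidez.png",cv2.resize(a,None,fx=5,fy=5,interpolation=cv2.INTER_CUBIC))
E
```

```text
(no output)
```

View pics/topz.png

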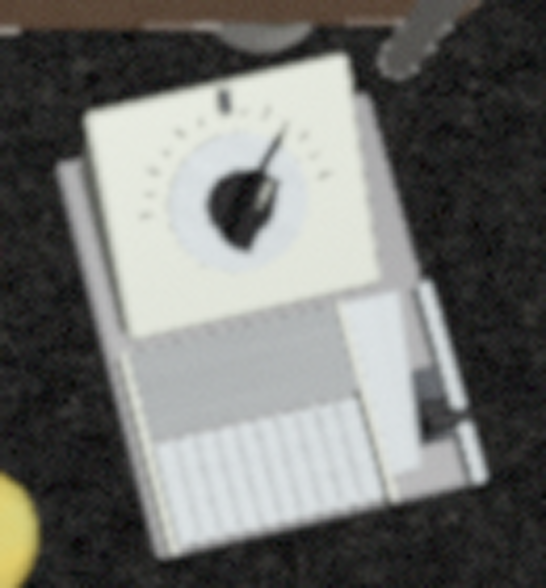

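View pics/sidez.png

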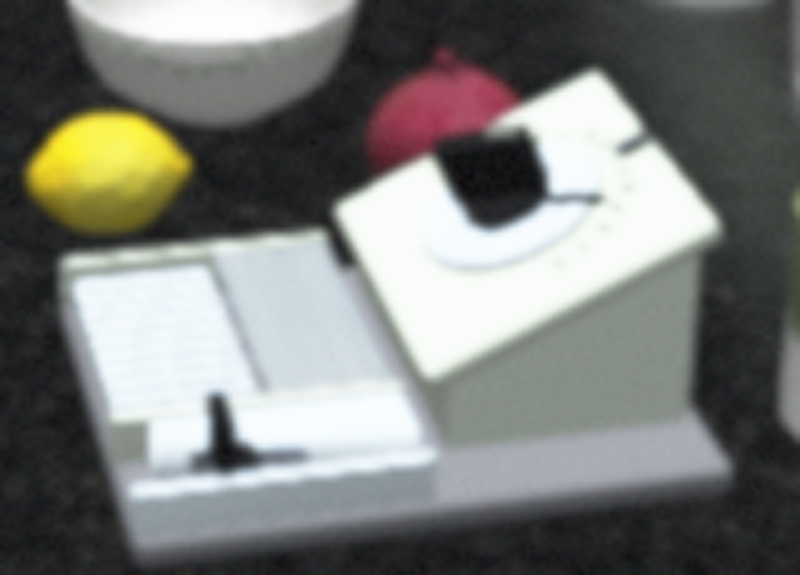

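The top zoom shows the mark near (224,100) and the pointer tip near (287,122), so the pointer is about 0.7 rad clockwise of the mark. Next I'll fit a parametric slicer model to key points from both views.

```bash
cat > fit.py <<'E'
import numpy as np, cv2
from scipy.optimize import least_squares
from rig import arm
C={n:arm.get_calibration(n) for n in("side","top")}
def proj(n,P):
    T=np.linalg.inv(C[n]["cam_to_world"]); q=np.atleast_2d(P)@T[:3,:3].T+T[:3,3]; q=q@np.array(C[n]["intrinsics"]).T
    return q[:,:2]/q[:,2:]
ca,sa=np.cos(np.radians(25)),np.sin(np.radians(25))
U=np.array([ca,0,sa]); N=np.array([-sa,0,ca]); R=np.array([0,-1,0]) # up-slope, normal, right
def model(p):
    x,y,yaw,xf,zf,L,w,s,yc,t,am,ap=p
    Rz=cv2.Rodrigues(np.array([0,0,yaw]))[0]
    W=lambda v:Rz@np.array(v)+[x,y,0]
    F=np.array([xf,0,zf]); c=F+U*s+np.array([0,yc,0])
    rad=lambda a,r,h:W(c+r*(np.cos(a)*U+np.sin(a)*R)+h*N)
    k={'fFL':W(F+[0,w,0]),'fFR':W(F-[0,w,0]),'fRL':W(F+U*L+[0,w,0]),'fRR':W(F+U*L-[0,w,0]),
     'bFL':W([-.1225,.0975,t]),'bFR':W([-.1225,-.0975,t]),'bRL':W([.1225,.0975,t]),'bRR':W([.1225,-.0975,t]),
     'b0FR':W([-.1225,-.0975,0]),'b0RR':W([.1225,-.0975,0]),
     'mark':rad(am,.0575,6e-3),'ptr':rad(ap,.046,5e-3),'disc':W(c)}
    return k,W,Rz,c,rad
tz=lambda X,Y:((X+.5)/4.2-.5+310,(Y+.5)/4.2-.5+130)
sz=lambda X,Y:((X+.5)/5-.5+220,(Y+.5)/5-.5+200)
O=[('top','fRL',tz(85,113),1),('top','fRR',tz(348,53),1),('top','fFR',tz(380,283),1),('top','fFL',tz(133,337),1),
('top','bFL',tz(160,558),.7),('top','bFR',tz(488,482),.7),('top','bRL',tz(58,165),.7),('top','bRR',tz(370,95),.7),
('side','fRL',sz(598,68),1),('side','fRR',sz(720,235),1),('side','fFR',sz(435,381),1),('side','fFL',sz(334,210),1),
('side','b0FR',sz(140,562),.5),('side','b0RR',sz(732,486),.5),
('top','mark',tz(224,101),1),('side','mark',sz(634,145),1),('top','ptr',tz(287,122),1),('side','ptr',sz(600,199),1),('top','disc',tz(237,203),1)]
def res(p):
    k=model(p)[0]; return np.concatenate([(proj(n,k[m])[0]-o)*w for n,m,o,w in O]+[[p[8]/.003]])
p0=[.5,-.07,.24,0.0,.04,.12,.08,.06,0,.01,.1,.8]
def fit():
    return least_squares(res,p0,loss='soft_l1',x_scale=[.01,.01,.1]+[.01]*7+[.1,.1])
if __name__=="__main__":
    f=fit(); print(np.round(f.x,4),f.cost); np.save("p.npy",f.x)
    for (n,m,o,w),r in zip(O,res(f.x)[:-1].reshape(-1,2)): print(n,m,np.round(r,2))
E
python3 fit.py
```

```text
[ 0.5758 -0.0688  0.2277  0.0059  0.0518  0.1318  0.0751  0.0648  0.001
  0.0459  0.0215  0.7313] 14.669099779850033
top fRL [0.75 0.33]
top fRR [ 0.24 -0.57]
top fFR [ 1.37 -1.9 ]
top fFL [0.11 0.1 ]
top bFL [-1.14  1.21]
top bFR [-0.47  0.03]
top bRL [-2.39 -1.05]
top bRR [-0.97 -2.47]
side fRL [-0.67  0.96]
side fRR [ 0.35 -1.89]
side fFR [-0.94  0.09]
side fFL [0.26 0.09]
side b0FR [-1.66  0.43]
side b0RR [-1.5  -0.03]
top mark [ 0.25 -0.18]
side mark [-0.77 -0.11]
top ptr [-0.95  1.44]
side ptr [1.29 0.88]
top disc [ 0.32 -1.1 ]
```

```bash
python3 - <<'E'
import cv2,numpy as np
def z(n,x0,y0,w,h,s,out):
    a=cv2.imread(f"pics/{n}0.png")[y0:y0+h,x0:x0+w]; a=cv2.resize(a,None,fx=s,fy=s,interpolation=cv2.INTER_CUBIC)
    for i in range(0,w,10):
        cv2.line(a,(i*s+s//2,0),(i*s+s//2,6),(0,0,255),1); cv2.putText(a,str(x0+i),(i*s,16),0,.35,(0,0,255))
    for i in range(0,h,10):
        cv2.line(a,(0,i*s+s//2),(6,i*s+s//2),(0,0,255),1); cv2.putText(a,str(y0+i),(8,i*s+8),0,.35,(0,0,255))
    cv2.imwrite(out,a)
z("top",325,138,80,74,8,"pics/tf.png"); z("side",284,210,84,72,8,"pics/sf.png"); z("top",322,140,105,124,5,"pics/tall.png")
E
```

```text
(no output)
```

View pics/tf.png

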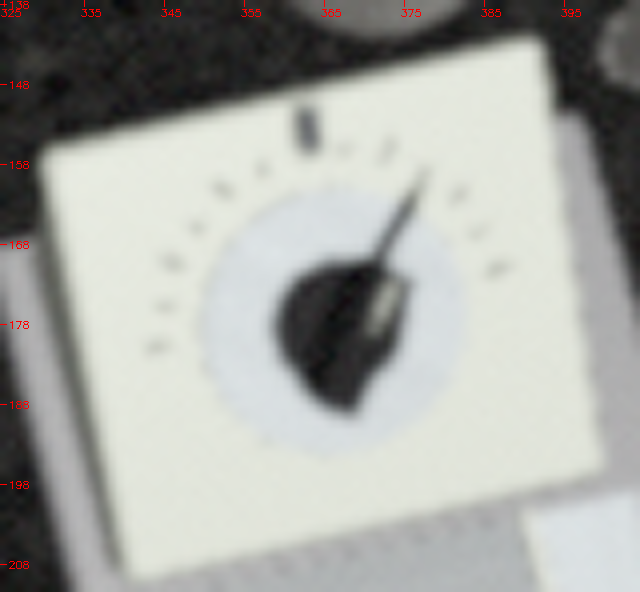

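View pics/sf.png

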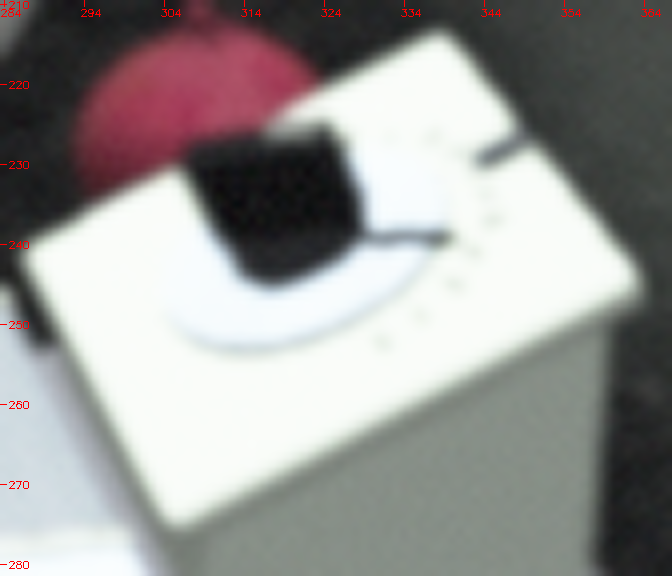

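View pics/tall.png

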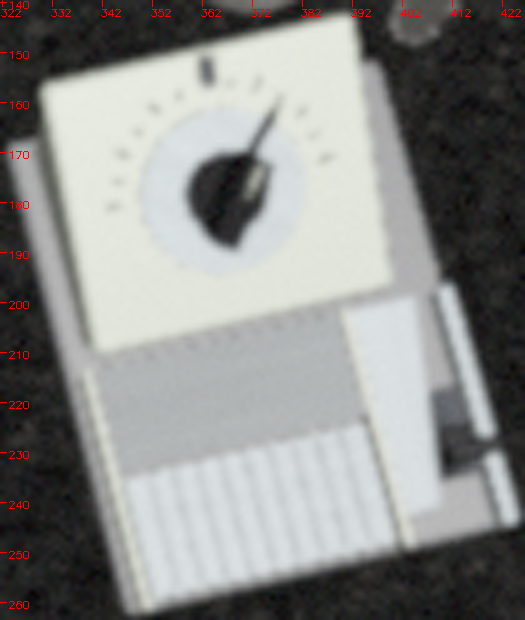

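```bash
python3 - <<'E'
s=open('fit.py').read()
a=s.index("O=[");b=s.index("def res")
s=s[:a]+'''tf=lambda X,Y:((X+.5)/8-.5+325,(Y+.5)/8-.5+138)
sf=lambda X,Y:((X+.5)/8-.5+284,(Y+.5)/8-.5+210)
ta=lambda X,Y:((X+.5)/5-.5+322,(Y+.5)/5-.5+140)
O=[('top','fRL',tf(42,148),1),('top','fRR',tf(545,38),1),('top','fFR',tf(605,470),1),('top','fFL',tf(131,578),1),
('top','bFL',ta(133,612),.7),('top','bRL',ta(9,139),.7),('top','bRR',ta(378,65),.7),
('side','fRL',sf(445,30),1),('side','fRR',sf(641,285),1),('side','fFR',sf(178,530),1),('side','fFL',sf(20,255),1),
('top','mark',tf(308,130),1),('side','mark',sf(502,149),1),('top','ptr',tf(424,175),1),('side','ptr',sf(448,237),1),('top','disc',tf(333,322),1)]
'''+s[b:]
s=s.replace("[[p[8]/.003]]","[[p[8]/.003,(p[9]-.01)/.005]]")
open('fit.py','w').write(s)
E
python3 fit.py
cat > ov.py <<'E'
import sys,cv2,numpy as np
from fit import *
p=np.load("p.npy");k,W,Rz,c,rad=model(p)
for n,(x0,y0,w,h) in {"top":(320,135,110,130),"side":(225,200,150,120)}.items():
    s=5;a=cv2.resize(cv2.imread(f"pics/{n}0.png")[y0:y0+h,x0:x0+w],None,fx=s,fy=s,interpolation=cv2.INTER_CUBIC)
    def L(P,col,cl=True):
        q=((proj(n,np.array(P))-[x0,y0]+.5)*s-.5); cv2.polylines(a,[np.round(q).astype(int)],cl,col,1,cv2.LINE_AA)
    L([k['fFL'],k['fFR'],k['fRR'],k['fRL']],(0,0,255)); L([k['bFL'],k['bFR'],k['bRR'],k['bRL']],(0,255,0))
    L([W([-.1225,-.0975,0]),W([-.1225,.0975,0]),W([.1225,.0975,0]),W([.1225,-.0975,0])],(0,128,0))
    L([rad(t,.037,.0) for t in np.linspace(0,6.28,60)],(255,0,255))
    L([rad(t,.050,.0) for t in np.linspace(-1.5,1.5,60)],(255,128,0),False)
    L([rad(p[10],.05,.006),rad(p[10],.065,.006)],(0,200,255),False); L([rad(p[11],0,.005),rad(p[11],.046,.005)],(0,200,255),False)
    ab=float(sys.argv[1]) if len(sys.argv)>1 else p[11]
    for h in (.012,.042):
        L([rad(ab,0,h)+ (rad(ab,r,0)-rad(ab,0,0))+(rad(ab+np.pi/2,q,0)-rad(ab,0,0)) for r,q in((.022,.007),(.022,-.007),(-.022,-.007),(-.022,.007))],(255,255,0))
    cv2.imwrite(f"pics/ov_{n}.png",a)
E
python3 ov.py
```

```text
[ 0.5796 -0.0669  0.2142  0.001   0.0521  0.1328  0.0753  0.0652  0.001
  0.0135  0.0103  0.7148] 12.238917626282667Traceback (most recent call last):
  File "fit.py", line 37, in <module>
    for (n,m,o,w),r in zip(O,res(f.x)[:-1].reshape(-1,2)): print(n,m,np.round(r,2))
                             ~~~~~~~~~~~~~~~~~~~~~^^^^^^
ValueError: cannot reshape array of size 33 into shape (2)
```

View pics/ov_top.png

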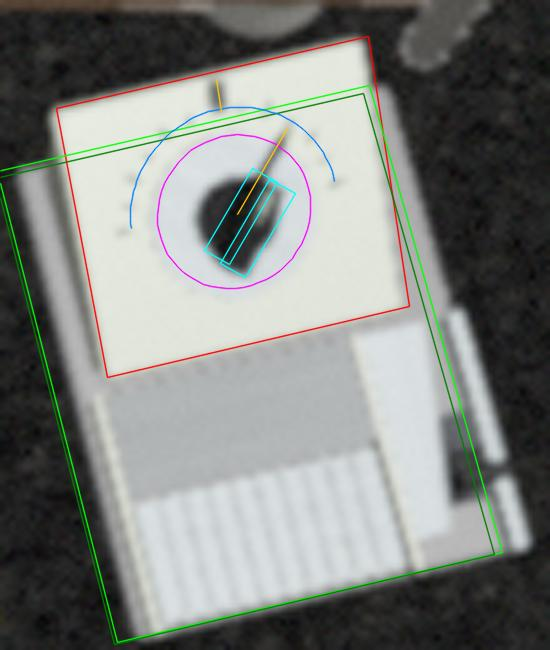

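View pics/ov_side.png

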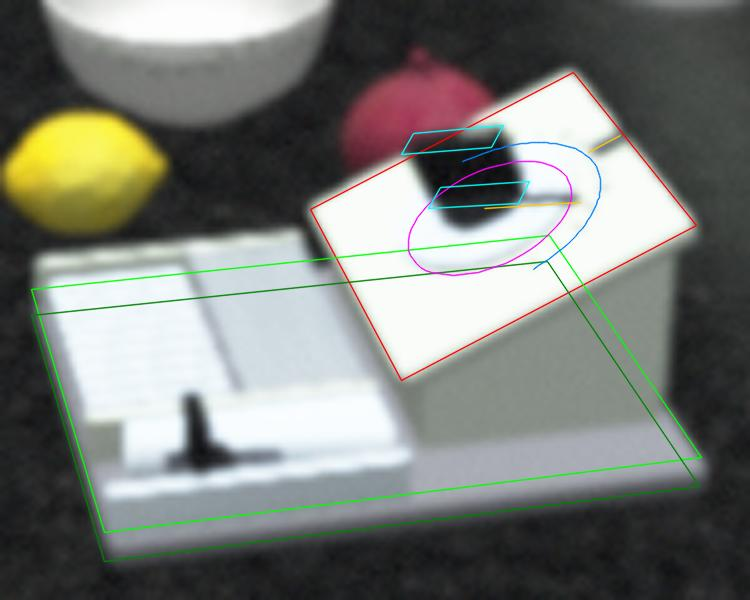

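```bash
sed -i 's/t,am,ap=p/t,am,ap,fy=p/; s/F=np.array(\[xf,0,zf\])/F=np.array([xf,fy,zf])/; s/,.1,.8\]/,.1,.8,.01]/; s/\[.1,.1\])/[.1,.1,.01])/; s/res(f.x)\[:-1\]/res(f.x)[:-2]/' fit.py
python3 fit.py; python3 ov.py
```

```text
[ 5.818e-01 -7.890e-02  2.153e-01  1.500e-03  5.180e-02  1.329e-01
  7.530e-02  6.530e-02  2.000e-04  9.400e-03  1.590e-02  7.204e-01
  1.330e-02] 4.487860739603889
top fRL [0.38 0.27]
top fRR [-0.   -0.46]
top fFR [ 0.73 -0.42]
top fFL [-0.46  0.24]
top bFL [-0.39  0.15]
top bRL [0.08 0.65]
top bRR [ 0.31 -1.04]
side fRL [-0.19  0.48]
side fRR [-0.04 -0.74]
side fFR [-1.17 -0.3 ]
side fFL [ 0.49 -0.2 ]
top mark [ 0.09 -0.24]
side mark [-0.82  0.19]
top ptr [-0.72  0.8 ]
side ptr [1.11 0.85]
top disc [ 0.01 -0.85]
```

View pics/ov_top.png

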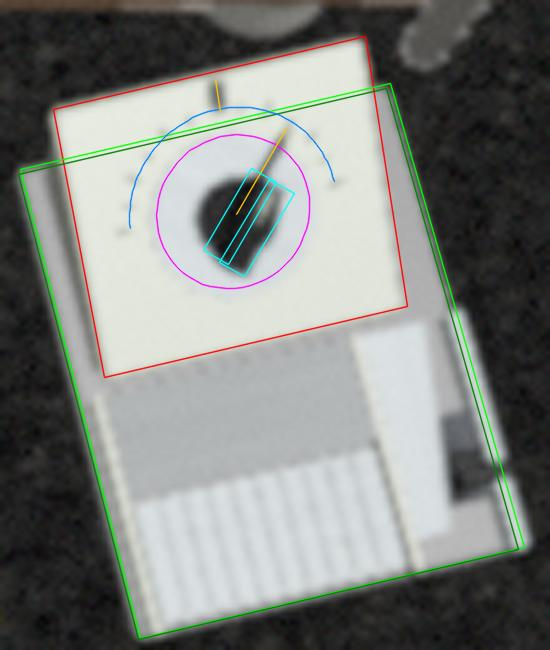

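View pics/ov_side.png

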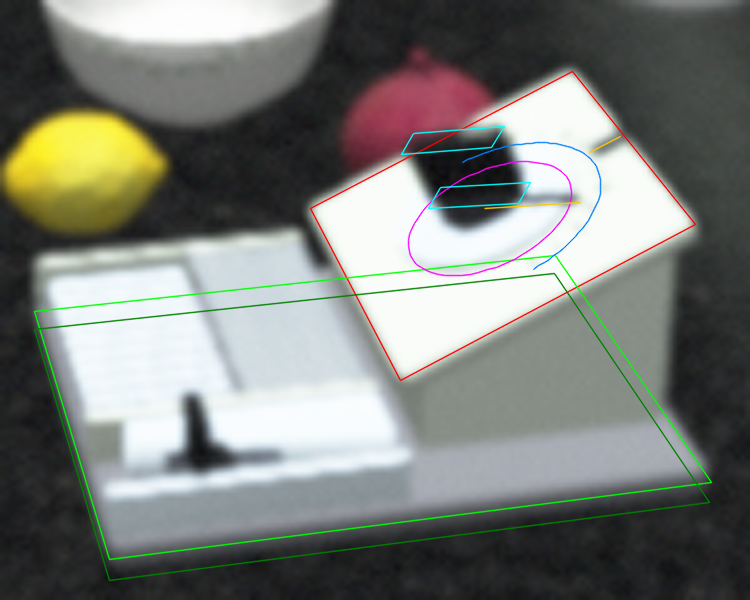

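```bash
cat > tri.py <<'E'
from fit import *
def tri(t,s):
    Ps=[np.array(C[n]["intrinsics"])@np.linalg.inv(C[n]["cam_to_world"])[:3] for n in("top","side")]
    X=cv2.triangulatePoints(Ps[0],Ps[1],np.array(t,float).reshape(2,1),np.array(s,float).reshape(2,1)); X=(X[:3]/X[3]).ravel()
    return X,proj("top",X)[0]-t,proj("side",X)[0]-s
if __name__=="__main__":
    ob={}
    for n,m,o,w in O: ob.setdefault(m,{})[n]=o
    P={}
    for m,d in ob.items():
        if len(d)==2:
            X,a,b=tri(d['top'],d['side']);P[m]=X;print(m,np.round(X,4),np.round(a,1),np.round(b,1))
    u=P['fRR']-P['fFR'];v=P['fRL']-P['fFL'];print("slopes",[np.degrees(np.arctan2(q[2],np.hypot(q[0],q[1]))) for q in(u,v)],[np.linalg.norm(q) for q in (u,v)],[np.degrees(np.arctan2(q[1],q[0])) for q in (u,v)])
    w=P['fRL']-P['fRR'];x=P['fFL']-P['fFR'];print([(np.linalg.norm(q),np.degrees(np.arctan2(-q[0],q[1])),q[2]) for q in (w,x)])
    p=np.load("p.npy");k=model(p)[0]
    for m in P:print(m,np.round(k[m]-P[m],4))
    print("key tab")
    # key tab top: top view / side view
    print(tri(ta(460,437),(225+192/5,200+398/5)))
E
python3 tri.py
python3 - <<'E'
import cv2
for n,(x0,y0,w,h) in {"top":(398,190,32,60),"side":(245,270,65,48)}.items():
    s=10;a=cv2.resize(cv2.imread(f"pics/{n}0.png")[y0:y0+h,x0:x0+w],None,fx=s,fy=s,interpolation=cv2.INTER_CUBIC);cv2.imwrite(f"pics/k{n}.png",a)
E
```

```text
fRL [0.6825 0.0345 0.1088] [-0. -0.] [-0.  0.]
fRR [ 0.7141 -0.1138  0.1064] [-0.  -0.2] [-0.1  0. ]
fFR [ 0.5977 -0.1378  0.05  ] [-0.  -0.7] [-0.6  0.1]
fFL [0.5639 0.0068 0.052 ] [0.  0.4] [ 0.3 -0.1]
mark [ 0.6876 -0.0429  0.1092] [-0.  -0.6] [-0.4  0.1]
ptr [ 0.6721 -0.0773  0.1015] [0.  0.9] [ 0.7 -0.2]
slopes [np.float64(25.39372781919727), np.float64(24.966957170391968)] [np.float64(0.13151586884889727), np.float64(0.13438179354142024)] [np.float64(11.670609879684081), np.float64(13.185773741009186)]
[(np.float64(0.15164237124215962), np.float64(12.001775613095123), np.float64(0.0023380467637267865)), (np.float64(0.14846417309725074), np.float64(13.156207068955485), np.float64(0.0020148650131716073))]
fRL [-0.0005 -0.0009 -0.0008]
fRR [0.0002 0.0003 0.0016]
fFR [-0.0012 -0.0014  0.0018]
fFL [ 0.0004  0.0011 -0.0002]
mark [-0.0008 -0.0002 -0.0001]
ptr [ 0.0011  0.0011 -0.003 ]
key tab
(array([ 0.51680038, -0.16353664,  0.05764385]), array([0.10608463, 1.03829712]), array([ 0.91925518, -0.12353056]))
```

View pics/ktop.png

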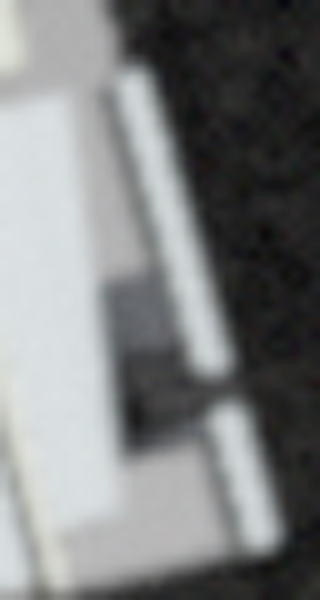

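View pics/kside.png

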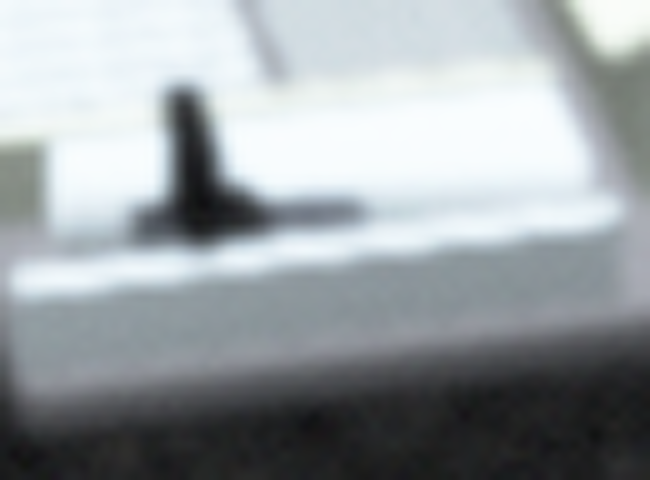

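```bash
for a in 0.47 0.6 0.72; do python3 ov.py $a; cp pics/ov_top.png pics/t_$a.png; cp pics/ov_side.png pics/s_$a.png; done; python3 - <<'E'
import cv2,numpy as np
r=[]
for a in("0.47","0.6","0.72"):
    t=cv2.imread(f"pics/t_{a}.png")[130:300,140:330];s=cv2.imread(f"pics/s_{a}.png")[100:270,390:580]
    r.append(np.hstack([t,s]))
a=np.vstack(r); cv2.imwrite("pics/bars.png",cv2.resize(a,None,fx=1.17,fy=1.17))
E
```

```text
(no output)
```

View pics/bars.png

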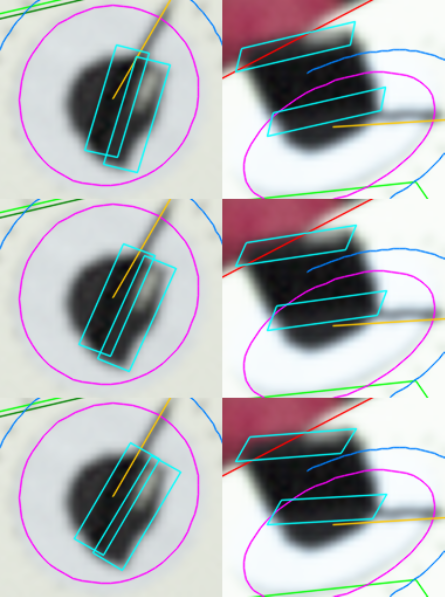

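The overlay fits the bar best at about 0.47 rad, so the play is taken up anticlockwise. I'll grip at that angle, never clockwise of it. First I'll check IK.

```bash
cat > h.py <<'E'
from fit import *
import cv2
p=np.load("p.npy");k,W,Rz,c,rad=model(p)
Uw,Nw,Rw=Rz@U,Rz@N,Rz@R; Cw=W(c)
SG=1
def rot(ab,sg=None):
    sg=sg or SG
    x=sg*(np.cos(ab)*Uw+np.sin(ab)*Rw); z=-Nw; return np.column_stack([x,np.cross(z,x),z])
def pos(h,off=(0,0)): return Cw+Nw*h+Uw*off[0]+Rw*off[1]
def shot(n,name,box,s=8):
    im=arm.snapshot(n)[:,:,::-1]; cv2.imwrite(f"pics/{name}_full.png",im); x0,y0,w,h=box
    cv2.imwrite(f"pics/{name}.png",cv2.resize(np.ascontiguousarray(im[y0:y0+h,x0:x0+w]),None,fx=s,fy=s,interpolation=cv2.INTER_CUBIC))
E
python3 - <<'E'
from h import *
print(Cw, pos(.016))
for sg in(1,-1):
  for ab in(.45,-.65,.3):
    for h in(.016,.1):
      q=arm.solve_ik(pos(h),rot(ab,sg)); print(sg,ab,h,None if q is None else np.round(q,1))
E
```

```text
[ 0.63819703 -0.05281982  0.07941865] [ 0.63159118 -0.05426412  0.09391958]
1 0.45 0.016 [-17.   30.6 104.8  29.   25.3  62.2]
1 0.45 0.1 [-19.2  21.4 105.   23.1  34.2  67.3]
1 -0.65 0.016 [-17.   30.6 104.8  29.   25.3  -0.8]
1 -0.65 0.1 [-19.2  21.4 105.   23.1  34.2   4.2]
1 0.3 0.016 [-17.   30.6 104.8  29.   25.3  53.6]
1 0.3 0.1 [-19.2  21.4 105.   23.1  34.2  58.7]
-1 0.45 0.016 [ -17.    30.6  104.8   29.    25.3 -117.8]
-1 0.45 0.1 [ -19.2   21.4  105.    23.1   34.2 -112.7]
-1 -0.65 0.016 None
-1 -0.65 0.1 [ -19.2   21.4  105.    23.1   34.2 -175.8]
-1 0.3 0.016 [ -17.    30.6  104.8   29.    25.3 -126.4]
-1 0.3 0.1 [ -19.2   21.4  105.    23.1   34.2 -121.3]
```

```bash
python3 - <<'E'
from h import *
from tri import tri
for z in(0,.2,.3,.4,.5,.6):
  print(z,[np.round(proj(n,[.76,-.17,z])[0]) for n in("side","top")])
# lower end of pipe: side (346,?) top (408,145)
for y in (112,130):print(y,tri((408,143),(345,y)))
E
```

```text
0 [array([387., 306.]), array([405., 138.])]
0.2 [array([397., 214.]), array([427., 107.])]
0.3 [array([403., 163.]), array([442.,  86.])]
0.4 [array([409., 106.]), array([461.,  60.])]
0.5 [array([415.,  45.]), array([486.,  27.])]
0.6 [array([422., -23.]), array([519., -18.])]
112 (array([ 0.65004265, -0.08199579,  0.36327763]), array([  0.48055208, -13.08758204]), array([-8.49885583,  2.44194327]))
130 (array([ 0.65462592, -0.08972338,  0.33216216]), array([ 0.26296527, -9.5811936 ]), array([-6.45904554,  1.87427544]))
```

```bash
python3 - <<'E'
import cv2
a=cv2.imread("pics/side0.png")[0:240,250:450];cv2.imwrite("pics/pipe.png",cv2.resize(a,None,fx=2.5,fy=2.5))
E
```

```text
(no output)
```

View pics/pipe.png

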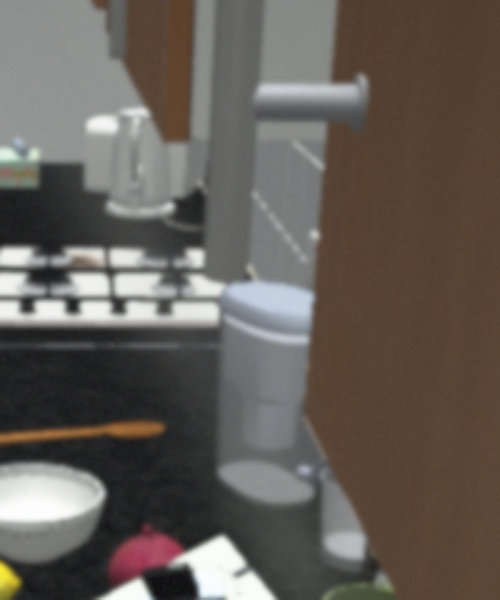

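```bash
python3 - <<'E'
import cv2
a=cv2.imread("pics/top0.png")[0:170,380:560];cv2.imwrite("pics/pipet.png",cv2.resize(a,None,fx=3.5,fy=3.5))
E
```

```text
(no output)
```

View pics/pipet.png

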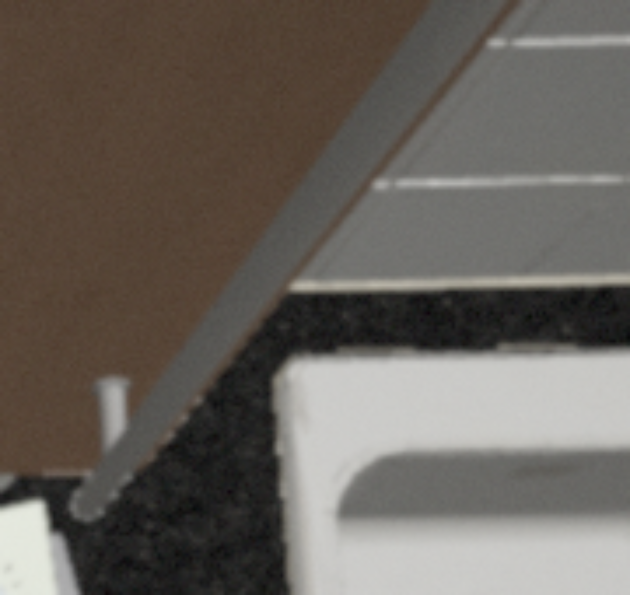

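```bash
python3 - <<'E'
from tri import tri
for t,s in (((404,145),(341,111)),((412,128),(352,40)),((412,108),(396,40))):print(tri(t,s))
E
```

```text
(array([ 0.6446256 , -0.07439379,  0.36366712]), array([  0.38078426, -12.13543153]), array([-7.83394387,  2.22175034]))
(array([ 0.64836171, -0.05911108,  0.48606407]), array([  1.99047916, -25.63696607]), array([-14.28605009,   4.40058622]))
(array([ 0.70957544, -0.07011637,  0.48175094]), array([  6.00449911, -42.5621561 ]), array([-23.64978166,   8.04822369]))
```

Beyond the slicer, the pictures show a cabinet handle hanging at x≈0.64, z≥0.33, and the tilted tool stays in front of it. Next I'll approach to a pre-grasp pose.

```bash
python3 - <<'E'
from h import *
from scipy.spatial.transform import Rotation as Ro
arm.grip(.05)
Rd=arm.current_tool_rot()
# down pose with similar yaw as final
R0=rot(.45); x=R0[:,0].copy(); x[2]=0; x/=np.linalg.norm(x); z=np.array([0,0,-1.]); R1=np.column_stack([x,np.cross(z,x),z])
arm.move_to([.42,-.22,.30],R1)
print(arm.current_t(),arm.current_force())
arm.move_to(pos(.10),rot(.45))
print(arm.current_t(),arm.current_force(),arm.current_joint_positions(),arm.current_ee_pos()-pos(.1))
shot("side","pre_s",(220,130,150,160),5); shot("top","pre_t",(300,100,140,140),5)
E
```

```text
2.625 [-0.70375273  0.96764963 -0.03355308]
3.6583 [-0.62761574 -0.77825257  0.21511696] [-19.21797889  21.33378565 104.92196971  23.09475856  34.2452267
  67.27106952] [ 0.00024652 -0.00075931  0.00044209]
```

View pics/pre_s_full.png

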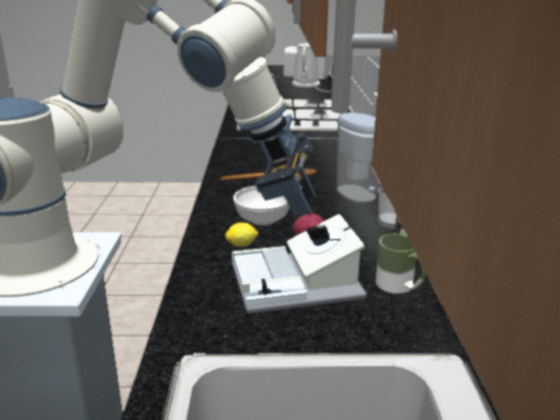

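View pics/pre_s.png

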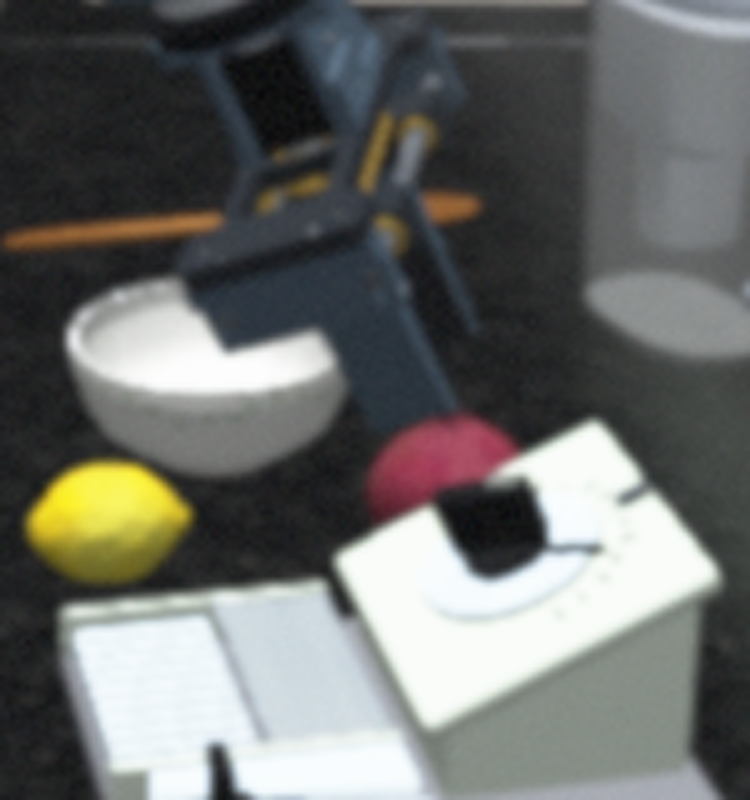

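View pics/pre_t_full.png

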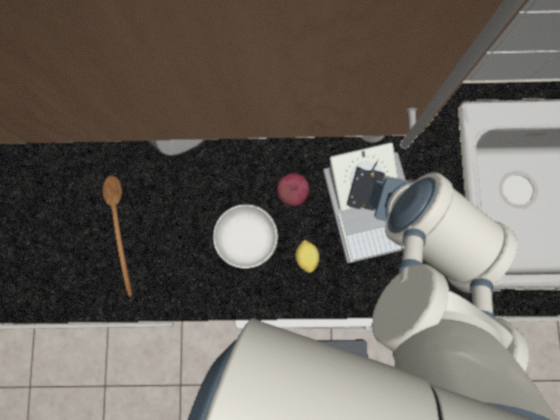

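```bash
python3 - <<'E'
from h import *
P=arm.current_ee_pos();Rr=arm.current_tool_rot()
for d in((0,0,0),(0,.025,0),(0,-.025,0),(.016,.025,0),(-.016,.025,0),(.016,-.025,0),(-.016,-.025,0)):print(d,[np.round(proj(n,P+Rr@np.array(d))[0],1) for n in("side","top")])
E
```

```text
(0, 0, 0) [array([304.6, 205.2]), array([378.5, 184.7])]
(0, 0.025, 0) [array([302.8, 212.2]), array([389.3, 187.2])]
(0, -0.025, 0) [array([306.3, 198.5]), array([367.6, 182.3])]
(0.016, 0.025, 0) [array([310.1, 210.2]), array([391.4, 180.1])]
(-0.016, 0.025, 0) [array([295.5, 214.1]), array([387.2, 194.2])]
(0.016, -0.025, 0) [array([313.4, 196.6]), array([369.6, 175.1])]
(-0.016, -0.025, 0) [array([299.3, 200.5]), array([365.5, 189.4])]
```

View pics/pre_t.png

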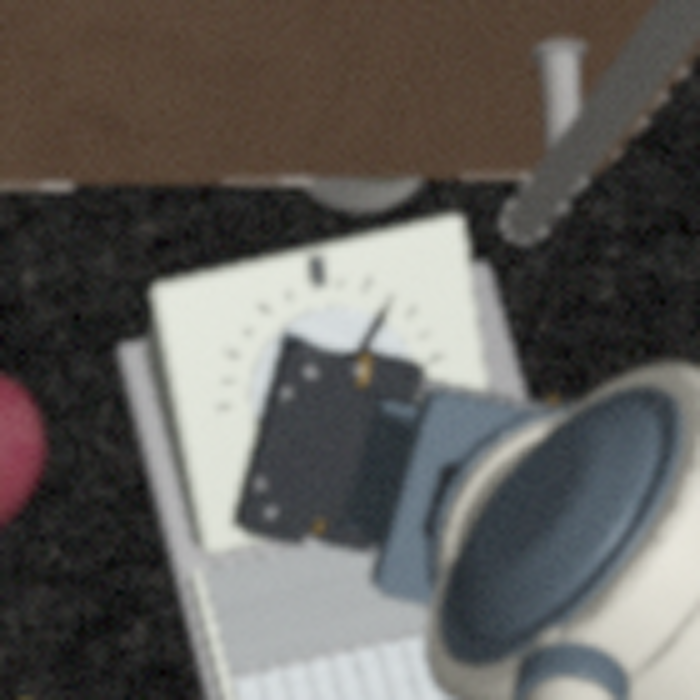

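The near fingertip projects where the picture shows it, and the pointer and mark stay visible from the top. Now I'll descend and grip.

```bash
python3 - <<'E'
from h import *
f0=arm.current_force()
for h in(.06,.035,.017):
    arm.move_l(pos(h),rot(.45),feed=.06); print(h,np.round(arm.current_force()-f0,2))
w=arm.grip(0.0)
print(w,arm.current_width(),np.round(arm.current_force()-f0,2),np.round(arm.current_torque(),2),arm.current_t(), np.round(arm.current_ee_pos()-pos(.017),4))
shot("side","gr_s",(270,170,100,110),6); shot("top","gr_t",(310,130,110,110),6)
E
```

```text
0.06 [-0.48 -0.57 -0.02]
0.035 [-0.14  0.55 -0.79]
0.017 [ 0.01 -0.23 -0.39]
False 0.013849906158335196 [-0.25 10.68  4.43] [ 1.91 -0.27  0.66] 6.2333 [-0.0002  0.001   0.0002]
```

View pics/gr_t.png

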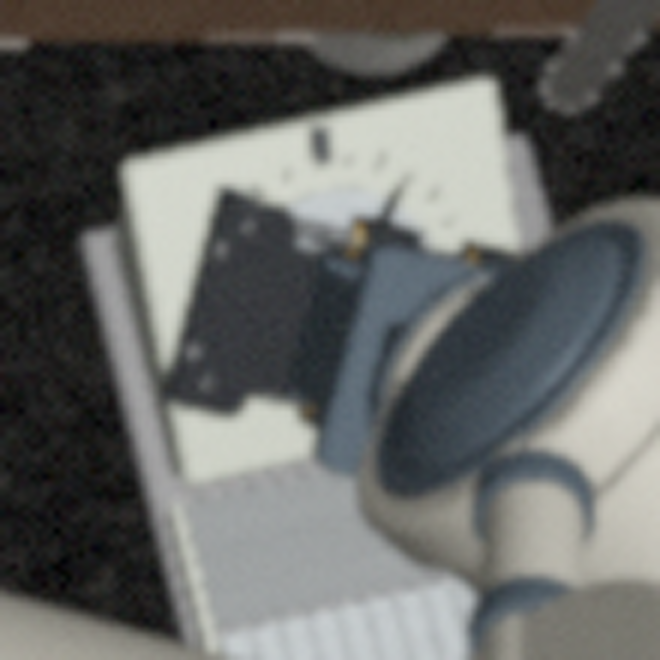

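View pics/gr_s.png

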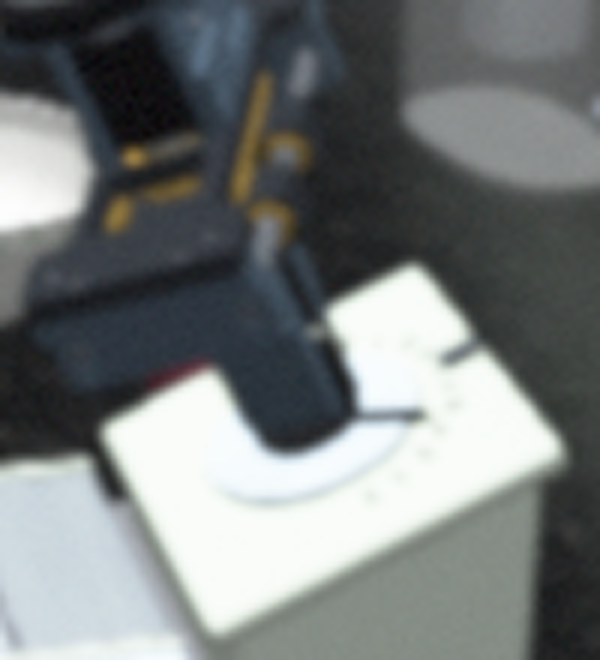

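The knob is gripped at a width of 13.8 mm. I'll shift the grip about 1 mm to relieve the side force, then turn anticlockwise.

```bash
python3 - <<'E'
from h import *
off=np.array([0.,0.])
for i in range(2):
    f=arm.current_force()+np.array([.65,.77,-.2]); ft=np.array([f@Uw,f@Rw])
    print(np.round(f,2),np.round(ft,2))
    if abs(ft[1])<3: break
    off=off+np.array([0,np.clip(ft[1]*1e-4,-.0012,.0012)])
    arm.move_l(pos(.017,off),rot(.45),feed=.02)
f=arm.current_force();print(off,np.round(f,2)); np.save("off.npy",off)
for ab in(.25,.0,-.2,-.4,-.55,-.65):
    arm.move_l(pos(.017,off),rot(ab),feed=.03)
    f=arm.current_force(); m=arm.current_torque(); print(ab,np.round(f,1),np.round(m,2),"axial",round(float(m@Nw),3),arm.current_t(),round(arm.current_joint_positions()[5],1))
shot("side","ac_s",(270,170,100,110),6); shot("top","ac_t",(310,130,110,110),6)
E
```

```text
[ 0.88 11.48  4.77] [  5.01 -11.03]
[-0.18  4.14  4.27] [ 2.45 -4.08]
[ 0.         -0.00151051] [-0.96 -0.11  6.09]
0.25 [-1.  -0.5  5.9] [0.05 0.03 0.06] axial 0.03 7.1833 51.0
0.0 [-1.4  0.3  6.1] [0.16 0.05 0.08] axial 0.002 7.5833 36.6
-0.2 [-1.5  1.   5.5] [0.14 0.02 0.17] axial 0.097 7.9333 25.2
-0.4 [-0.3  1.5  6.2] [0.14 0.01 0.05] axial -0.011 8.2833 13.7
-0.55 [-2.   1.6  5.3] [ 0.16 -0.06  0.08] axial 0.015 8.5833 5.1
-0.65 [-1.8  1.5  5.1] [ 0.21 -0.07  0.13] axial 0.038 8.8333 -0.6
```

View pics/ac_t.png

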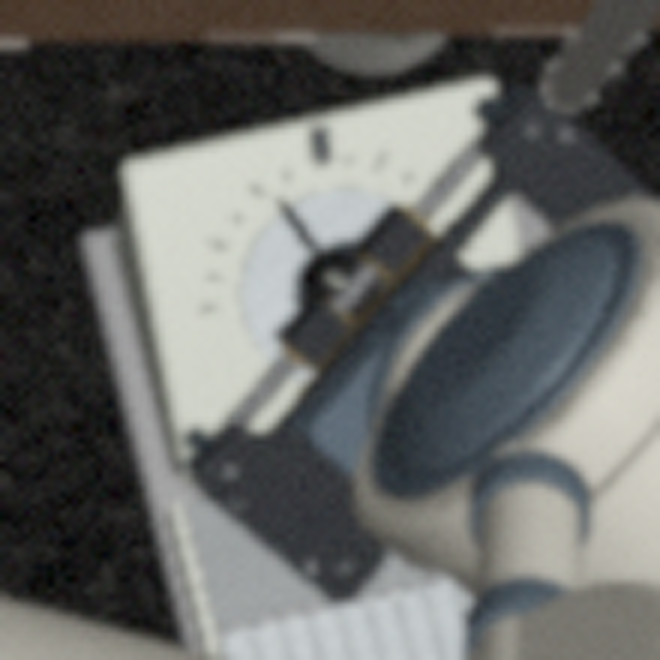

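View pics/ac_s.png

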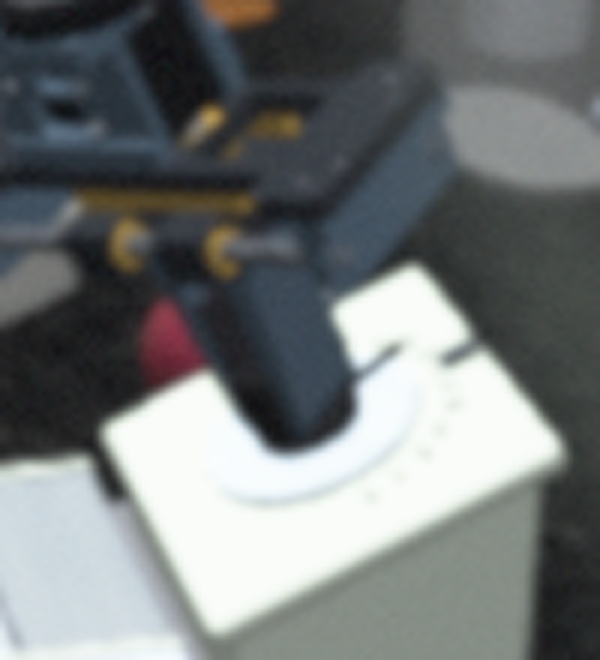

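```bash
cat > ang.py <<'E'
from h import *
def ang(n,px,h):
    K=np.array(C[n]["intrinsics"]);T=np.array(C[n]["cam_to_world"])
    d=T[:3,:3]@np.linalg.solve(K,[px[0],px[1],1]);o=T[:3,3]
    t=((Cw+Nw*h-o)@Nw)/(d@Nw);v=o+t*d-Cw
    return round(float(np.arctan2(v@Rw,v@Uw)),3),round(float(np.hypot(v@Rw,v@Uw)),4)
def z(X,Y,s,x0,y0): return ((X+.5)/s-.5+x0,(Y+.5)/s-.5+y0)
E
python3 - <<'E'
from ang import *
print("top mark tip",ang("top",z(321,160,6,310,130),.006),"outer",ang("top",z(320,130,6,310,130),.006),"ptr",ang("top",z(279,202,6,310,130),.005))
print("top mark0 in,out",ang("top",tf(311,152),.003),ang("top",tf(304,107),.006),"ptr0",ang("top",tf(424,175),.005))
print("side mark in,out",ang("side",sf(480,160),.006),ang("side",sf(525,137),.006),"ptr0",ang("side",sf(448,237),.005))
print("side ptr",ang("side",z(405,343,6,270,170),.005), "mark in", ang("side",z(441,358,6,270,170),.006))
E
```

```text
top mark tip (-0.006, 0.0514) outer (0.021, 0.063) ptr (-0.458, 0.0432)
top mark0 in,out (0.021, 0.0499) (0.009, 0.0638) ptr0 (0.731, 0.0484)
side mark in,out (0.029, 0.0527) (0.027, 0.066) ptr0 (0.649, 0.0423)
side ptr (-0.453, 0.0504) mark in (-0.009, 0.0522)
```

Pointer is at about −0.46 and the mark at about +0.015, so it is about 0.47 rad anticlockwise and step 1 is met. Next I'll bring it up clockwise in stages, checking along the way.

```bash
python3 - <<'E'
from h import *
off=np.load("off.npy")
for ab in(-.4,-.15,.0,.12):
    arm.move_l(pos(.017,off),rot(ab),feed=.03)
m=arm.current_torque(); print(arm.current_t(),round(float(m@Nw),3),np.round(arm.current_force(),1))
shot("side","c1_s",(310,205,60,50),12); shot("top","c1_t",(335,138,60,50),12)
E
```

```text
10.3 -0.053 [-1.6  0.2  6.2]
```

View pics/c1_t.png

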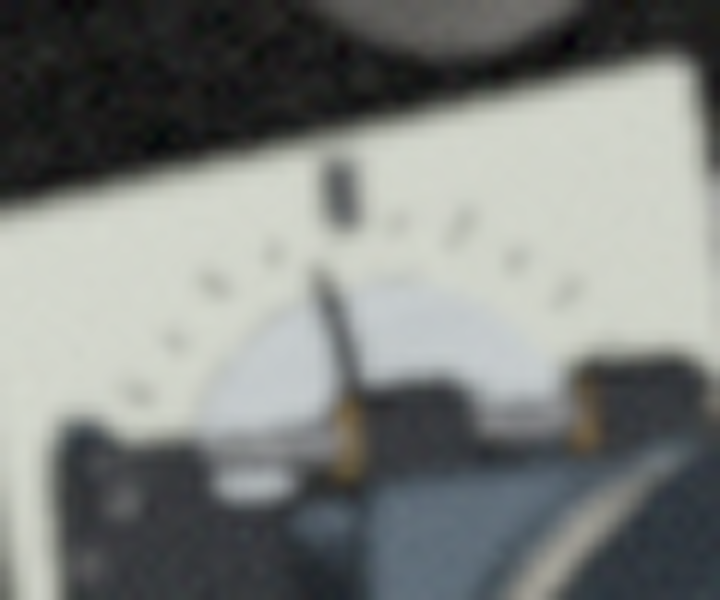

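View pics/c1_s.png

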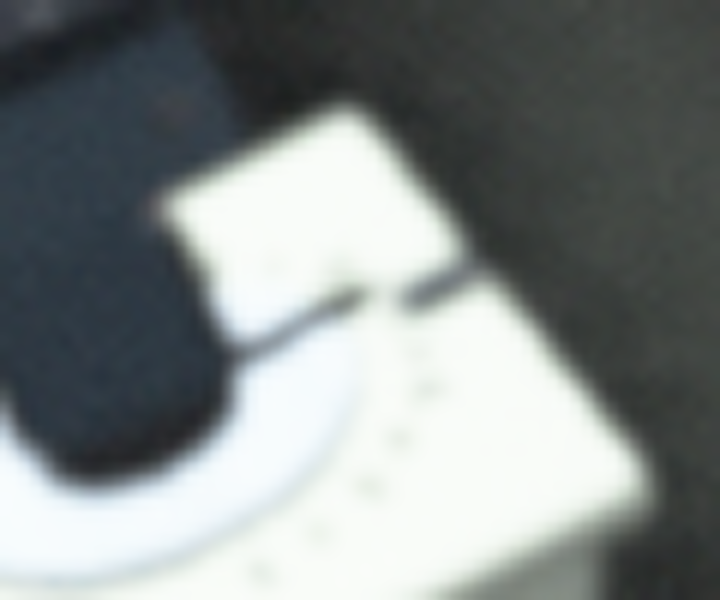

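```bash
python3 - <<'E'
from ang import *
t=lambda X,Y:z(X,Y,12,335,138); s=lambda X,Y:z(X,Y,12,310,205)
print("top ptr",ang("top",t(320,270),.005),"mid",ang("top",t(338,330),.005),"mark",ang("top",t(344,225),.004),ang("top",t(341,193),.006),ang("top",t(338,160),.006))
print("side ptr",ang("side",s(362,293),.005),"mid",ang("side",s(300,322),.005),"mark",ang("side",s(408,301),.006),ang("side",s(446,284),.006),ang("side",s(482,267),.006))
E
```

```text
top ptr (-0.136, 0.0438) mid (-0.143, 0.0314) mark (0.008, 0.0508) (0.008, 0.0575) (0.015, 0.0639)
side ptr (-0.195, 0.0479) mid (-0.287, 0.0364) mark (0.032, 0.0526) (0.042, 0.0598) (0.046, 0.0668)
```

```bash
python3 - <<'E'
from h import *
off=np.load("off.npy")
for ab in(.18,.24):
    arm.move_l(pos(.017,off),rot(ab),feed=.03)
m=arm.current_torque(); print(arm.current_t(),round(float(m@Nw),3),np.round(arm.current_force(),1))
shot("side","c2_s",(310,205,60,50),12); shot("top","c2_t",(335,138,60,50),12)
E
```

```text
10.9 -0.035 [-1.3  0.8  5.6]
```

View pics/c2_t.png

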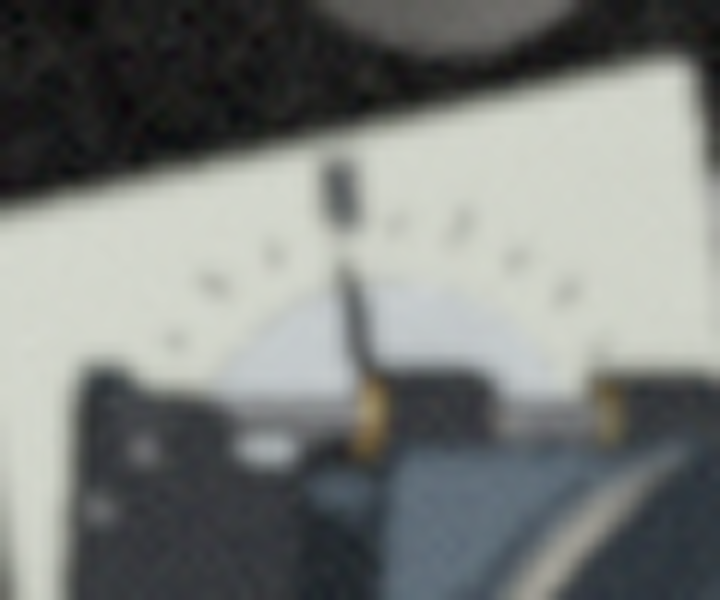

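View pics/c2_s.png

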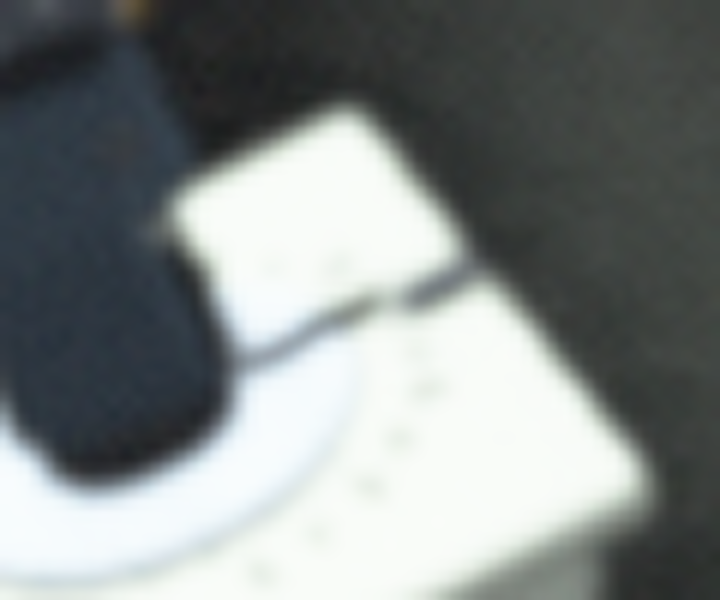

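```bash
python3 - <<'E'
from ang import *
t=lambda X,Y:z(X,Y,12,335,138); s=lambda X,Y:z(X,Y,12,310,205)
print("top ptr",ang("top",t(347,267),.005),"mid",ang("top",t(359,330),.005))
print("side ptr",ang("side",s(376,301),.005),"mid",ang("side",s(300,336),.005))
# darkness-weighted centroid columns/lines
g=cv2.cvtColor(cv2.imread("pics/c2_t_full.png"),6).astype(float)
for r in range(150,170):
    row=g[r,355:375]; w=np.clip(np.median(row)-12-row,0,None); 
    if w.sum()>15:
        cx=355+(w*np.arange(20)).sum()/w.sum(); print(r,round(cx,2),ang("top",(cx,r),.005 if r>158 else .006))
g=cv2.cvtColor(cv2.imread("pics/c2_s_full.png"),6).astype(float)
for c in range(331,350):
    o=int(round(236-(c-331)*.47))-6; col=g[o:o+13,c]; w=np.clip(np.median(col)-25-col,0,None)
    if w.sum()>15:
        cy=o+(w*np.arange(13)).sum()/w.sum(); print(c,round(cy,2),ang("side",(c,cy),.005 if c<342 else .006))
E
```

```text
top ptr (-0.014, 0.0428) mid (-0.013, 0.0301)
side ptr (-0.099, 0.0484) mid (-0.183, 0.034)
150 357.21 (-0.164, 0.0698)
151 360.39 (-0.068, 0.065)
152 362.73 (0.009, 0.0613)
153 362.81 (0.006, 0.059)
154 362.9 (0.003, 0.0566)
155 363.02 (0.001, 0.0543)
156 363.28 (0.005, 0.0518)
157 363.44 (0.005, 0.0495)
159 362.43 (-0.059, 0.0453)
160 363.34 (-0.023, 0.0424)
161 363.64 (-0.017, 0.0399)
162 363.75 (-0.022, 0.0375)
163 364.1 (-0.011, 0.035)
164 364.25 (-0.014, 0.0326)
165 364.32 (-0.023, 0.0303)
166 364.44 (-0.03, 0.0279)
167 364.79 (-0.016, 0.0253)
168 365.71 (0.059, 0.0225)
169 369.72 (0.521, 0.0207)
331 234.44 (-0.239, 0.0256)
332 234.12 (-0.195, 0.0276)
333 233.67 (-0.172, 0.0298)
334 233.1 (-0.163, 0.0322)
335 232.36 (-0.172, 0.035)
336 231.77 (-0.167, 0.0375)
337 231.3 (-0.153, 0.0398)
338 230.99 (-0.126, 0.0418)
339 230.65 (-0.106, 0.0438)
340 230.12 (-0.101, 0.0463)
341 229.78 (-0.083, 0.0483)
342 229.59 (-0.025, 0.05)
343 229.52 (0.006, 0.0517)
344 229.25 (0.023, 0.0538)
345 228.98 (0.037, 0.0559)
346 228.5 (0.039, 0.0582)
347 224.95 (-0.128, 0.0652)
348 222.37 (-0.22, 0.0716)
349 223.73 (-0.127, 0.0703)
```

```bash
python3 - <<'E'
from h import *
off=np.load("off.npy")
arm.move_l(pos(.017,off),rot(.268),feed=.02); arm.sleep(.4)
m=arm.current_torque(); print(arm.current_t(),round(float(m@Nw),3),np.round(arm.current_force(),1))
shot("side","c3_s",(310,205,60,50),12); shot("top","c3_t",(335,138,60,50),12)
from ang import *
g=cv2.cvtColor(cv2.imread("pics/c3_t_full.png"),6).astype(float)
for r in range(152,168):
    row=g[r,355:375]; w=np.clip(np.median(row)-12-row,0,None); 
    if w.sum()>15:
        cx=355+(w*np.arange(20)).sum()/w.sum(); print(r,round(cx,2),ang("top",(cx,r),.005 if r>158 else .006))
E
```

```text
11.65 0.001 [-1.   0.6  6.4]
152 362.76 (0.01, 0.0613)
153 362.81 (0.006, 0.059)
154 362.91 (0.004, 0.0566)
155 363.02 (0.001, 0.0543)
156 363.26 (0.004, 0.0519)
157 363.65 (0.014, 0.0494)
159 362.69 (-0.046, 0.0451)
160 363.91 (0.008, 0.0421)
161 364.18 (0.014, 0.0396)
162 364.25 (0.009, 0.0373)
163 364.3 (0.002, 0.0349)
164 364.42 (-0.002, 0.0325)
165 364.52 (-0.007, 0.0301)
166 364.79 (0.0, 0.0277)
167 365.1 (0.012, 0.0252)
```

View pics/c3_t.png

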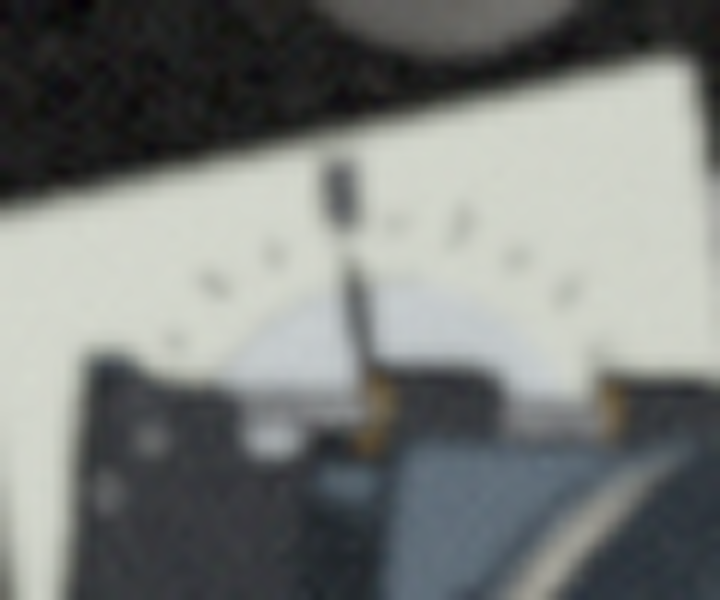

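View pics/c3_s.png

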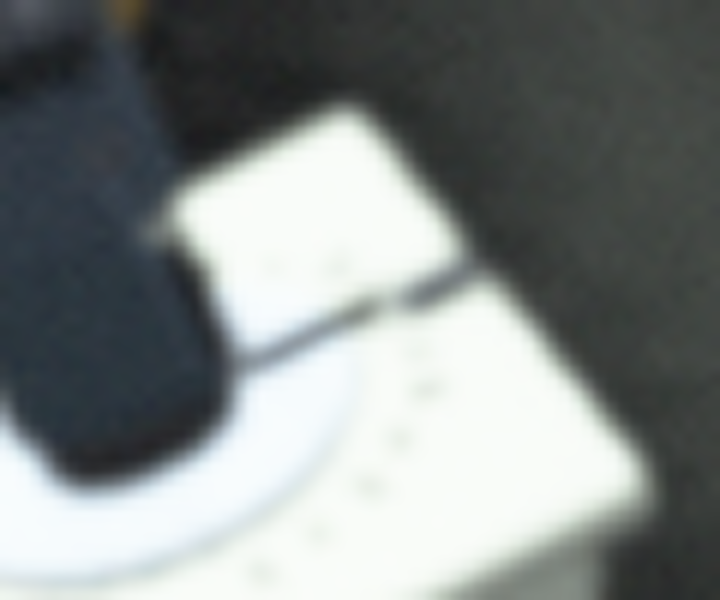

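The pointer and mark now agree to about 0.01 rad: the pointer (around (350,270) in the crop) lines up with the tab at (341,195). Now I'll release, lift and look again.

```bash
python3 - <<'E'
from h import *
off=np.load("off.npy")
arm.grip(.05); arm.move_l(pos(.06,off),feed=.08); arm.move_l(pos(.12,off),feed=.15)
q=arm.current_ee_pos()
# retreat to a safe spot front right above
R0=rot(.268); x=R0[:,0].copy(); x[2]=0; x/=np.linalg.norm(x); zz=np.array([0,0,-1.]); R1=np.column_stack([x,np.cross(zz,x),zz])
arm.move_to([.40,-.26,.26],R1)
print(arm.current_t(),np.round(arm.current_force(),2))
shot("side","d_s",(225,200,150,120),5); shot("top","d_t",(320,135,110,115),5)
E
```

```text
14.7667 [0.41 0.26 0.44]
```

View pics/d_t.png

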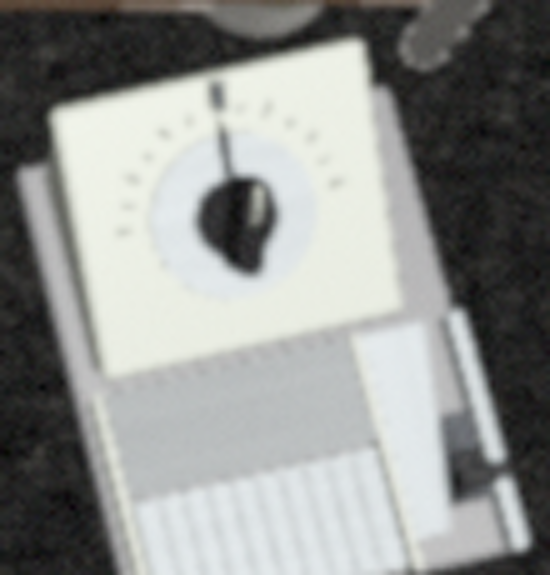

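View pics/d_s.png

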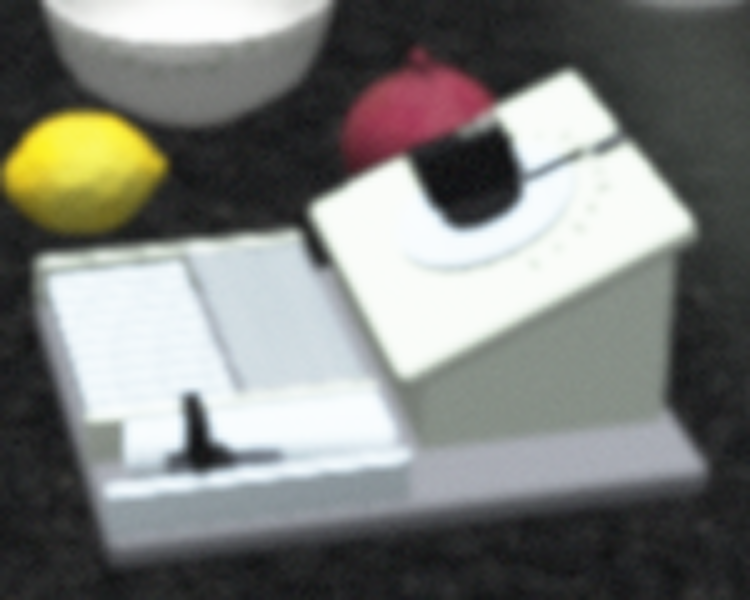

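After release the pointer still lies on the mark, and the bar is skewed clockwise, so the play is taken up. Next I'll locate the key tab.

```bash
python3 - <<'E'
from h import *
from ang import z
def onz(n,px,h):
    K=np.array(C[n]["intrinsics"]);T=np.array(C[n]["cam_to_world"])
    d=T[:3,:3]@np.linalg.solve(K,[px[0],px[1],1]);o=T[:3,3]; return o+(h-o[2])/d[2]*d
def S(P): return np.round(Rz.T@(P-[p[0],p[1],0]),4)
t=lambda X,Y:z(X,Y,10,398,190); s=lambda X,Y:z(X,Y,10,245,270)
print("top: tab top right end mid",S(onz("top",t(236,385),.06)),"near edge@right",S(onz("top",t(215,405),.06)))
print("side: tab top L/R corners",S(onz("side",s(168,92),.06)),S(onz("side",s(200,92),.06)))
print("key body side z~.03: near, far",S(onz("side",s(135,215),.034)),S(onz("side",s(362,210),.034)))
print("key body top: FL corner, RL corner",S(onz("top",t(128,450),.034)),S(onz("top",t(105,285),.034)))
print("wall front right end top",S(onz("top",t(265,550),.036)),S(onz("top",t(130,75),.036)))
E
python3 - <<'E'
import cv2
a=cv2.imread("pics/d_t_full.png")[215:250,398:430];cv2.imwrite("pics/kt2.png",cv2.resize(a,None,fx=16,fy=16,interpolation=cv2.INTER_CUBIC))
E
```

```text
top: tab top right end mid [-0.0858 -0.0852  0.06  ] near edge@right [-0.0893 -0.079   0.06  ]
side: tab top L/R corners [-0.0874 -0.0687  0.06  ] [-0.0814 -0.07    0.06  ]
key body side z~.03: near, far [-0.0943 -0.0702  0.034 ] [-0.0508 -0.0779  0.034 ]
key body top: FL corner, RL corner [-0.0933 -0.0635  0.034 ] [-0.053  -0.0691  0.034 ]
wall front right end top [-0.1244 -0.0883  0.036 ] [-0.0044 -0.0886  0.036 ]
```

View pics/kt2.png

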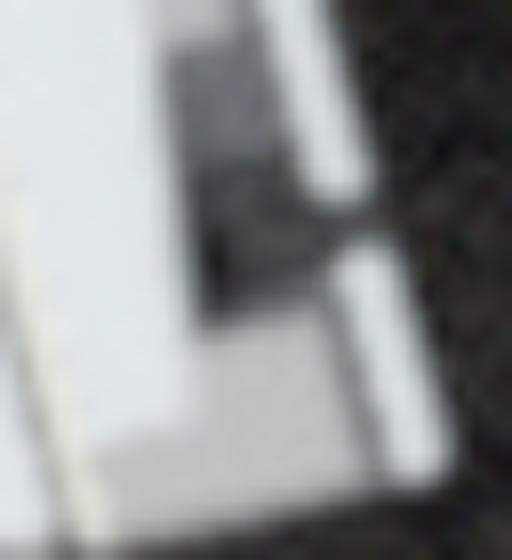

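```bash
cat > key.py <<'E'
from h import *
xs=Rz[:,0]; zz=np.array([0,0,-1.])
def krot(sg=1): x=sg*xs; return np.column_stack([x,np.cross(zz,x),zz])
def kp(x,zh,y=-.073): return Rz@np.array([x,y,zh])+[p[0],p[1],0]
E
python3 - <<'E'
from key import *
for sg in(1,-1):
    print(sg,[np.round(q,1) if q is not None else None for q in (arm.solve_ik(kp(-.125,.045),krot(sg)),arm.solve_ik(kp(-.04,.045),krot(sg)))])
print(kp(-.125,.045))
arm.grip(0.0)
arm.move_to(kp(-.125,.13),krot(1)); f0=arm.current_force()
arm.move_l(kp(-.125,.046),feed=.08)
print(arm.current_t(),np.round(arm.current_force()-f0,2),arm.current_ee_pos()-kp(-.125,.046)); np.save("f0.npy",f0)
shot("side","e_s",(205,190,150,120),5); shot("top","e_t",(320,135,130,130),5)
E
```

```text
1 [array([-27.2,  32.9, 103.5,  -0. ,  43.5,  50.5]), array([-21.8,  36.8,  93. ,  -0. ,  50.2,  55.9])]
-1 [array([ -27.2,   32.9,  103.5,   -0. ,   43.5, -129.5]), array([ -21.8,   36.8,   93. ,   -0. ,   50.2, -124.1])]
[ 0.47528717 -0.17692782  0.045     ]
17.6417 [0.41 1.23 0.22] [ 0.00025753 -0.00013883  0.00039884]
```

View pics/e_s.png

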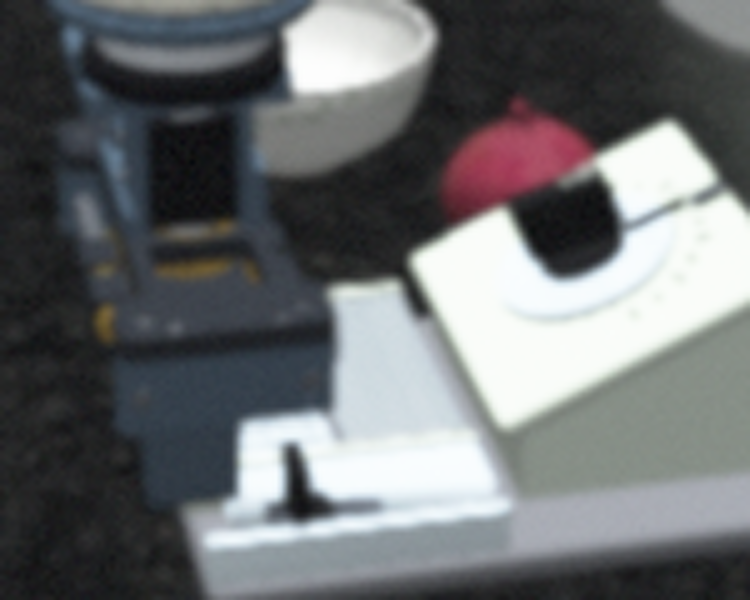

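View pics/e_t.png

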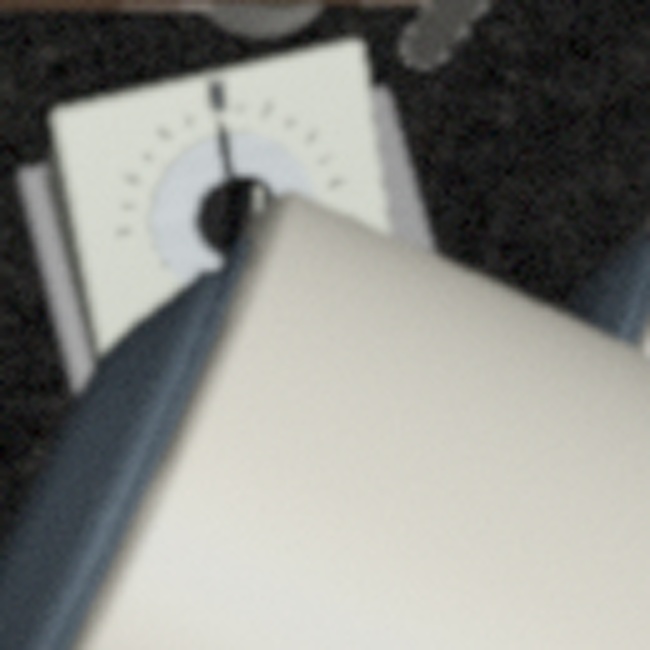

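The finger sits behind the tab, clear of the walls. Now I'll push while watching the force.

```bash
python3 - <<'E'
from key import *
f0=np.load("f0.npy")
x=-.125
def F(): f=arm.current_force()-f0; return -f@xs, f
for step in range(60):
    a,f=F(); x+= .006 if x<-.104 else (.004 if x<-.078 else (.002 if a<4 else .0008))
    if x>-.035: print("far"); break
    arm.move_l(kp(x,.046),feed=.04)
    a,f=F(); e=arm.current_ee_pos(); xa=(e-[p[0],p[1],0])@xs
    print(round(x,4),round(xa,4),round(a,2),np.round(f,1))
    if a>12: break
arm.sleep(.4); a,f=F(); print(round(a,2),arm.current_t())
shot("side","f_s",(205,190,150,120),5)
E
```

```text
-0.119 -0.1186 -0.5 [0.2 1.4 0.2]
-0.113 -0.1127 -1.38 [1.  1.7 0.4]
-0.107 -0.1068 -1.93 [1.5 2.2 0.3]
-0.101 -0.1007 0.17 [-0.5  1.7  0.2]
-0.097 -0.0967 -1.44 [1.3 0.7 0.1]
-0.093 -0.0927 -1.36 [0.8 2.7 0.4]
-0.089 -0.0887 -0.82 [ 0.4  1.8 -0.4]
-0.085 -0.0847 -0.84 [ 0.6  1.1 -0.1]
-0.081 -0.0807 -1.34 [ 1.   1.6 -0.4]
-0.077 -0.0768 -0.68 [0.2 2.2 0.8]
-0.075 -0.0752 3.32 [-3.5  0.2  2.4]
-0.073 -0.0734 4.08 [-4.  -1.   3.3]
-0.0722 -0.073 7.07 [-6.7 -2.4  4.4]
-0.0714 -0.0724 8.03 [-7.4 -3.7  5.9]
-0.0706 -0.0717 9.79 [-9.2 -3.7  6.7]
-0.0698 -0.0711 10.72 [-9.9 -4.9  7.1]
-0.069 -0.0704 12.6 [-11.8  -5.    7.5]
10.85 22.5917
```

View pics/f_s.png

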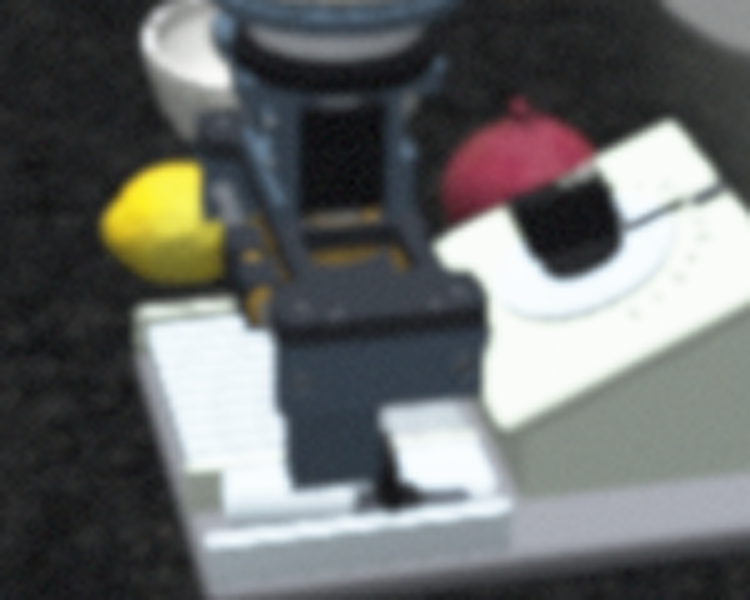

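```bash
python3 - <<'E'
from key import *
f0=np.load("f0.npy")
for x in(-.0682,-.0674,-.0666,-.066):
    arm.move_l(kp(x,.046),feed=.02); f=arm.current_force()-f0
    print(x,round((arm.current_ee_pos()-[p[0],p[1],0])@xs,4),round(-f@xs,2),np.round(f,1))
arm.sleep(.4)
f=arm.current_force()-f0; print(round(-f@xs,2))
arm.move_l(kp(-.085,.048),feed=.04); arm.sleep(.2); print(np.round(arm.current_force()-f0,2))
arm.move_l(kp(-.10,.15),feed=.15); arm.move_to([.36,-.30,.3],krot(1)); print(arm.current_t(),np.round(arm.current_force(),2))
shot("side","g_s",(225,200,150,120),5); shot("top","g_t",(320,135,110,115),5)
E
```

```text
-0.0682 -0.0697 12.28 [-11.2  -6.4   8.1]
-0.0674 -0.0691 13.94 [-12.9  -6.3   7.9]
-0.0666 -0.0684 14.67 [-13.7  -6.    9.4]
-0.066 -0.0679 16.94 [-15.5  -8.2  10.8]
16.55
[1.43 2.16 0.66]
26.6583 [0.88 0.26 0.15]
```

View pics/g_s.png

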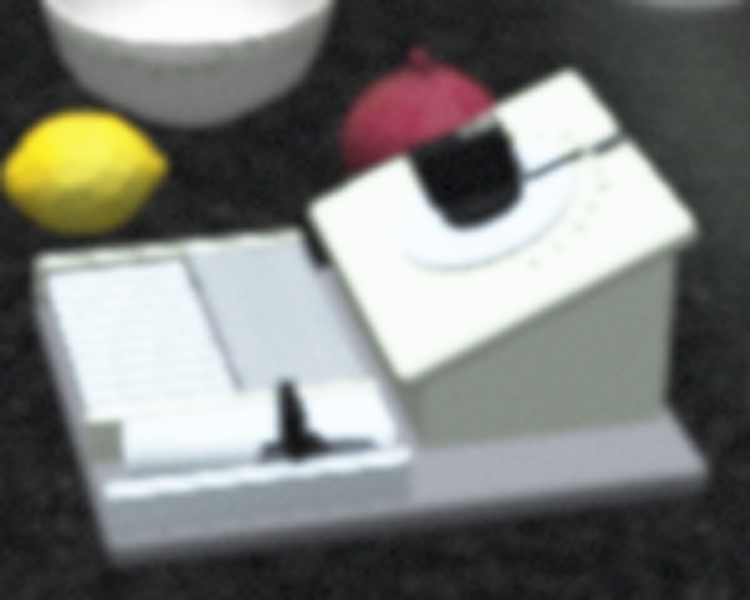

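View pics/g_t.png

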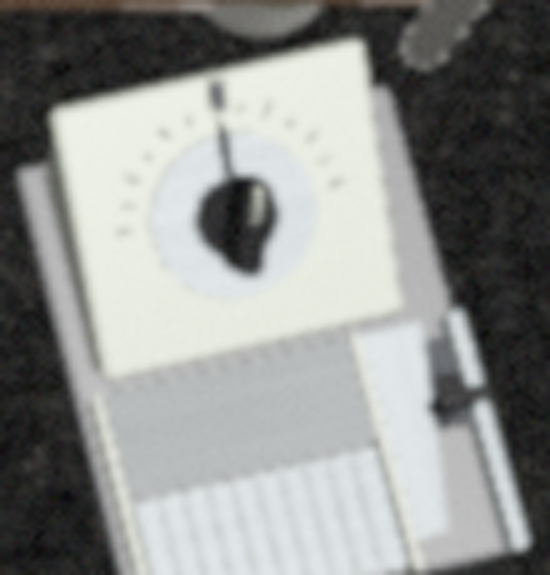

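```bash
python3 - <<'E'
from ang import *
g=cv2.cvtColor(cv2.imread("pics/g_t_full.png"),6).astype(float)
o={'m':[],'p':[]}
for r in range(152,169):
    row=g[r,355:375]; w=np.clip(np.median(row)-12-row,0,None)
    if w.sum()>15 and r not in(158,159):
        cx=355+(w*np.arange(20)).sum()/w.sum(); o['m' if r<158 else 'p'].append(ang("top",(cx,r),.006 if r<158 else .005)[0])
print(o,np.median(o['m']),np.median(o['p']),np.abs(arm.current_dq()).max())
E
```

```text
{'m': [0.01, 0.006, 0.003, 0.002, 0.006, 0.005], 'p': [0.004, 0.016, 0.009, 0.004, -0.002, -0.007, -0.005, -0.002, 0.001]} 0.0055 0.001 0.2575073915562166
```

```bash
python3 - <<'E'
from rig import arm
print(arm.sign_off(),arm.current_t())
E
```

```text
the job is handed in; nothing more can be done
the job is handed in; nothing more can be done
```

The slicer is set to the mark, the locking key is pushed in tight, and the job is handed in. The last clock reading before hand-in was about 27 s of the 72 s allowed. No verdict was reported.

- **Dial:** I gripped the knob and turned the pointer back to about 0.47 rad anticlockwise of the mark. I then brought it up clockwise only, in steps, and let go.
    - **Top view:** in the final picture the pointer is at 0.001 rad and the mark at 0.006 rad. That is about 0.2 mm along the rim, against the 3 mm allowed.
    - **Play:** I judged it by eye. The bar is still skewed clockwise of the pointer, so the play is taken up.
- **Key:** I pushed it with the closed fingers until the force along the way reached about 16.5 N; wedging tight takes about 10 N. From the side picture it travelled roughly 38–40 mm. I could not read the jaw itself.
- **Surroundings:** the set mark, onion and lemon look unmoved in the pictures; only part of the bowl is in the final close-up. The robot was clear of everything at hand-in.

**Checks that disagreed:**
- While I was turning up to the mark, the side camera read the pointer further anticlockwise than the top camera did, by 0.06–0.1 rad. I put this down to error in the assumed pointer height. At the final setting the pointer and mark also lined up closely in the side view.
- Finger travel from where I estimated it would meet the tab gives about 36 mm of key travel, a little less than the picture shows.

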